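# Scan the brown carton with the touch scanner

## Robot

A 7-joint arm with a two-finger parallel gripper is mounted at the origin on the work surface. World frame = base frame: x ahead of the robot, y to its left, z up, the work surface at z = 0. Lengths are in m, angles in rad, forces in N, time in s.
With the tool pointing down it reaches from about 0.4 to 0.85 m from the base axis. Payload 10.4 kg.
Tool frame: the origin (TCP) lies at the very end of the fingers, on their centre line; the grasp point (between the pads) lies 19 mm behind it; z points along the fingers, y is the direction in which the jaws open and shut (so a half turn about z gives the same grasp; the last joint's range is limited). The gripper opens to 87 mm and grips with 3 to 60 N. Pads are 19 mm wide; open, the fingers measure 117 mm over their backs; the gripper's body (75 mm by 190 mm) begins 51 mm behind the grasp point.
Start: joints at [1.266, 0.332, -0.065, 1.46, 0.022, 1.35, -0.088], TCP at [0.174, -0.6, 0.223] pointing down, gripper open.
Joint ranges: [-2.6, 2.6], [-0.5, 2.12], [-1.47, 1.34], [0.16, 2.42], [-1.27, 4.41], [0.06, 2.06], [-2.6, 2.6]. Speed limits (rad/s): [2.22, 2.22, 2.79, 2.79, 3.14, 3.14, 3.14].

## Interface

Orientations are given as a unit quaternion [x, y, z, w].
In Python, from bench import r, eyes, job gives the robot as it stands. The module is installed in compiled form; this text tells all that it offers.
- The arm moves only by the tool play_rows, never from a script. Its argument "motion" is a list of rows, each a list of 7 numbers: the shift along the tool's x, y, z as a fraction of full scale, then the turn, a rotation vector about the tool's x, y, z as a fraction of full scale, then the opening in per cent of the stroke, from 0 (shut) to 100 (fully open). A call has 1 to 5 rows; each row is the pose to reach, as a shift and turn from the pose commanded when the call began, along the tool's axes at that moment; what a row does not reach only later rows make up. Full scale, the value 1, is 0.2 m for a shift and 90 degrees for a turn. A row lasts 1/8 s, in which the tool goes at most 62.5 mm and 10.7 degrees, less where a joint would pass 70% of its speed; a pose out of reach is approached as far as the arm can. A call with a number of a shift or a turn outside -1 to 1 is refused whole. A call with a gripper value outside its range is refused whole. The fingers move at their own pace and stop on an object; "squeeze" is the grip in N (left out, the last holds). Time passes only in rows, so rows that repeat a pose let the fingers close. It gives the time, the measured TCP pose, the force and the opening at its end, in the units of the state.
- r.read_state(): the state, without advancing time (a new reading comes with each control period).
- eyes.camera(name): name is "scene" or "side" or "wrist"; returns a dict with "image" (384x512x3 uint8, red, green, blue), "mtx" (3x3 intrinsics, pixels), "R" (3x3) and "t" (3): a world point X has camera coordinates R X + t. Camera axes: x right, y down, z forward; pixel columns grow to the right and rows downward; lengths in m; the calibration is good to about 2 mm. A picture is of the moment at which its call begins. There is no depth.
- job.close_job(): hands the job in, once; it reports no verdict.
Trained networks look in a picture, given as the dict that the camera call returned (one of the last four; its "shot" number tells which), for a name from the list of things; names that differ only in an ending like _2 or _b are one class to them, and where a whole thing is asked for, a point or a joint stands for the part that bears it (a point fixed in the world has none). Each returns a list of dicts, best first, with "p" (0 to 1); they miss things now and then, are a little off and sometimes report something else, mostly with a low value. They report only what shows in the picture. A call takes as long as a camera call.
- eyes.regions_of(picture, label): "region" (384x512 bool, what is visible of it) and "xy" ([column, row] in pixels, amid what is visible of it).
- eyes.landmark_of(picture, label): "xy" ([column, row] in pixels: a listed point, or the origin of a listed thing).
The state is a dict: "time": time; "joint_positions": joint angles; "joint_vel": joint speeds; "joint_torque": joint torques, N m; "ee_pos": TCP position; "eef_rot": TCP orientation; "ft_force": force on the tool from outside, world axes, zero at the start; "torque": the same for the moment, N m; "width": finger opening in m.
Only numpy, scipy, OpenCV 4.12 (cv2) and the standard library are available. Lean on these libraries where they do the work, as an engineer would, in place of code of your own. Each camera call takes 0.05 s, during which the arm holds its last target. There are 200 camera calls.

## Task

Take the touch scanner out of its bench holder and scan the brown carton: set the scanner's mouth flat on the barcode of that carton's label, centred on the bars and with the mouth's long side running across all of them, and press it on lightly, with about 5 N. Finish while still gripping the scanner and holding it pressed there so that it can read; do not bang it down or shove the carton, and leave the white carton, the tape dispenser and the tape roll where they are.

Things in the scene. Friction and masses are not known exactly. Their poses are not given: they have to be found in the camera images.
- scanner: Grey hand-held touch scanner, about 0.14 kg, standing mouth down in the black holder. Origin: centre of the mouth's flat underside, z up. Mouth: springy black rubber lip 28 (x) x 86 (y) mm, 10 mm high, that gives 1 mm per 3 N, up to 5 mm; above it the grey head, 26 mm in x, tapers in y from 82 mm at z = 10 to 31 mm at z = 56; then the handle. Blue trigger in front (+x). Scans either way round.
- scanner_grip (a point): Where to pinch the handle across its flat +y and -y sides, (-14, 0, 112) mm from the scanner's origin, same axes. The handle is a bar 32 mm wide (y), 26 mm thick, that leans 0.2 rad from z towards -x, from (0, 0, 42) to (-20, 0, 140) mm; its highest point is 31 mm above this point (a gripper pushed much lower hits it with its palm).
- holder: Black bench holder, fixed to the bench: base 95 (x) x 135 (y) x 8 mm with an open-topped pocket 33 (x) x 92 (y) mm inside, its floor at z = 8 mm, the rim of its 4 mm walls at z = 30 mm. The scanner stands in it, axes parallel to the holder's. Origin: centre of the underside, z up.
- brown_carton: Closed brown cardboard carton, 160 (x) x 200 (y) x 90 (z) mm, about 1.6 kg, loose on the bench, rigid top. Origin: centre of the underside. A strip of tape covers the top along y at x = +48 mm; a white label lies on the rest of the top.
- brown_carton_barcode (a point): Centre of the barcode on the brown carton's label, in the top face at (-28, +25, +90) mm from the carton's origin, same axes. The barcode is 52 mm wide in y, 30 mm in x: its black bars run along x, side by side along y, so the long side (y) of the scanner's mouth belongs parallel to this y, either way round.
- white_carton: White carton of the same size with the same kind of label, about 1.6 kg, loose; not to be scanned or moved. Origin: centre of the underside.
- tape_dispenser: Blue desk tape dispenser with a brown roll, 150 (x) x 62 (y) x 112 mm high, loose; leave alone. Origin: centre of the underside.
- tape_roll: Roll of brown packing tape lying flat, 104 mm across, 48 mm high, loose; leave alone. Origin: centre of the underside.

How it is judged:
By the outcome, as a careful person would: the job done as asked, in the order asked, and still so for the second after the job is handed in, while the arm keeps its last pose, push and grip.
It also fails if it takes over 38 s, if anything falls off the work surface, if the arm or the gripper's body presses on something with over 40 N, if the wrist force passes 120 N, or if a joint passes its speed limit or range.

## Working session

There is one attempt and no reset: what is moved stays moved. The work goes in short steps, Python scripts to look and compute and a tool call to move; the robot and the scene stay as the last step left them, time stands still between calls to the robot, and variables do not carry over. Pictures are saved under pics/ and viewed, about 8 in all and at most 12, crops included, and the job is handed in when it is done.

Besides the shell and the picture viewer there is one more tool, called after ">>>" as name(argument=value, ...), one argument or row to a line, values as JSON. play_rows: Moves the arm, as the interface text tells. Shift numbers are shares of 0.2 m and turn numbers shares of 90 degrees, none past 1 either way. Its arguments: {"type":"object","properties":{"motion":{"type":"array","items":{"type":"array","items":{"type":"number"}}},"squeeze":{"type":"number"}},"required":["motion"]}

```bash
mkdir -p pics; cat > h.py <<'E'
from bench import r, eyes, job
import numpy as np, cv2
from scipy.spatial.transform import Rotation as Ro
def ray(P,uv):
    K,R,t=map(np.array,(P["mtx"],P["R"],P["t"]))
    d=R.T@np.linalg.solve(K,np.array([uv[0],uv[1],1.])); return -R.T@t, d/np.linalg.norm(d)
def onz(P,uv,z):
    c,d=ray(P,uv); return c+d*(z-c[2])/d[2]
def tri(obs):
    A=np.zeros((3,3));b=np.zeros(3)
    for P,uv in obs:
        c,d=ray(P,uv);M=np.eye(3)-np.outer(d,d);A+=M;b+=M@c
    return np.linalg.solve(A,b)
def proj(P,X):
    p=P["mtx"]@(P["R"]@np.asarray(X)+P["t"]); return p[:2]/p[2]
def save(P,n): cv2.imwrite("pics/"+n,cv2.cvtColor(np.ascontiguousarray(P["image"]),cv2.COLOR_RGB2BGR))
E
python3 - <<'E'
from h import *
s=r.read_state();print({k:np.round(v,3) for k,v in s.items()})
A=eyes.camera("scene");B=eyes.camera("side");save(A,"a.png");save(B,"b.png")
cv2.imwrite("pics/ab.png",np.vstack([cv2.imread("pics/a.png"),cv2.imread("pics/b.png")])[:, :]) 
for l in ["scanner","scanner_grip","holder","brown_carton","brown_carton_barcode","white_carton","tape_dispenser","tape_roll"]:
    o=[]
    for P in(A,B):
        L=eyes.landmark_of(P,l); print(l,[(round(x["p"],2),np.round(x["xy"],1)) for x in L[:3]])
        if L:o.append((P,L[0]["xy"]))
    if len(o)==2:
        X=tri(o);print("  ",X.round(4),[np.round(proj(P,X)-uv,1) for P,uv in o])
for P in(A,B): print((-P["R"].T@P["t"]).round(2))
E
```

```text
{'time': np.float64(0.0), 'joint_positions': array([ 1.266,  0.333, -0.065,  1.461,  0.022,  1.35 , -0.089]), 'joint_vel': array([ 0.001, -0.001, -0.001, -0.001,  0.001, -0.003, -0.   ]), 'joint_torque': array([ 0.0000e+00, -6.2325e+01,  2.5000e-02, -3.8990e+01, -6.1000e-02,
        4.0000e-02,  0.0000e+00]), 'ee_pos': array([ 0.174, -0.6  ,  0.222]), 'eef_rot': array([ 0.99 ,  0.14 , -0.   , -0.001]), 'ft_force': array([-0.176, -0.361,  0.344]), 'torque': array([0.001, 0.025, 0.003]), 'width': np.float64(0.087)}
scanner [(0.84, array([245.3, 213.9]))]
scanner [(0.81, array([238.4, 198.6]))]
   [0.5697 0.0111 0.0263] [array([ 0.5, -0.8]), array([0.2, 1. ])]
scanner_grip [(0.87, array([240.9, 181.8])), (0.55, array([247.3, 217.5])), (0.4, array([250.1, 214.4]))]
scanner_grip [(0.62, array([232.4, 171. ]))]
   [0.5564 0.008  0.1359] [array([ 0.5, -0.9]), array([0.2, 1.1])]
holder [(0.86, array([249. , 217.2]))]
holder [(0.88, array([237.3, 202.9]))]
   [ 5.668e-01  2.540e-02 -2.000e-04] [array([-0.2,  0.4]), array([-0.1, -0.4])]
brown_carton [(0.74, array([300.5, 171.5]))]
brown_carton
[... 190 characters left out ...]
wn_carton_barcode [(0.76, array([192. , 112.7]))]
   [0.462  0.3398 0.0931] [array([-0.1,  0.2]), array([-0. , -0.2])]
white_carton [(0.72, array([130.3, 246.5]))]
white_carton [(0.63, array([199.4, 309.4]))]
   [ 4.416e-01 -3.027e-01  4.000e-04] [array([ 0.2, -0.3]), array([0.1, 0.4])]
tape_dispenser [(0.65, array([340.5, 209.5])), (0.42, array([247.8, 216.6])), (0.22, array([198.9, 297.1]))]
tape_dispenser [(0.74, array([280.4, 143.7]))]
   [0.7304 0.2543 0.0055] [array([ 0., -0.]), array([0., 0.])]
tape_roll [(0.89, array([197.9, 297.9]))]
tape_roll [(0.91, array([309.4, 283.7]))]
   [ 0.712  -0.2686 -0.0048] [array([ 1. , -1.5]), array([0.5, 1.8])]
[ 1.39 -0.7   0.89]
[ 0.49 -0.92  1.02]
```

View pics/a.png

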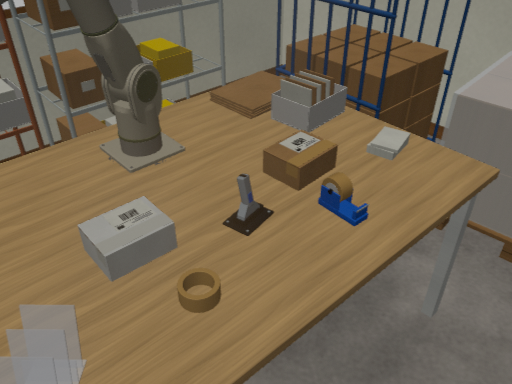

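View pics/b.png

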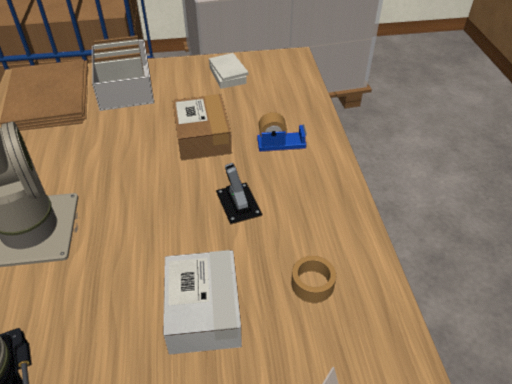

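Scene view: scanner in its holder at about (245,215), brown carton at (300,155), white carton at (130,235), dispenser at (343,200), tape roll at (199,291). The side view agrees: holder corners about (217,189), (244,182), (262,213), (231,222). I'll move over the holder for a close look.

>>> play_rows(
  motion=[
    [0.25,-0.2,-0.1,0,0,0,100],
    [0.5,-0.4,-0.2,0,0,0,100],
    [0.75,-0.6,-0.3,0,0,0,100],
    [0.9,-0.8,-0.4,0,0,0,100],
  ],
)

```text
time: 1.4
ee_pos: [0.3017, -0.3986, 0.3013]
eef_rot: [0.99, 0.141, 0.0, 0.0]
ft_force: [1.6, -0.3, 0.5]
width: 0.0873
```

>>> play_rows(
  motion=[
    [0.25,-0.2,-0.1,0,0,0,100],
    [0.5,-0.4,-0.2,0,0,0,100],
    [0.75,-0.6,-0.3,0,0,0,100],
    [0.9,-0.8,-0.4,0,0,0,100],
  ],
)

```text
time: 1.9
ee_pos: [0.4279, -0.1991, 0.3796]
eef_rot: [0.99, 0.141, -0.0, 0.0]
ft_force: [1.8, -0.2, 0.1]
width: 0.0871
```

>>> play_rows(
  motion=[
    [0.2,-0.2,-0.1,0,0,0,100],
    [0.3,-0.4,-0.2,0,0,0,100],
    [0.4,-0.6,-0.3,0,0,0,100],
    [0.5,-0.7,-0.4,0,0,0,100],
    [0.5,-0.7,-0.4,0,0,0,100],
  ],
)

```text
time: 2.52
ee_pos: [0.4849, -0.0365, 0.4603]
eef_rot: [0.99, 0.142, 0.001, -0.0]
ft_force: [0.9, -1.0, -0.1]
width: 0.0869
```

```bash
python3 - <<'E'
from h import *
s=r.read_state();print({k:np.round(v,3) for k,v in s.items()})
W=eyes.camera("wrist");save(W,"w.png");np.savez("w.npz",mtx=W["mtx"],R=W["R"],t=W["t"])
print("cam",(-W["R"].T@W["t"]).round(3),W["R"].round(2))
B=eyes.camera("side");np.savez("b.npz",mtx=B["mtx"],R=B["R"],t=B["t"])
for uv in [(217,189),(244,182),(262,213),(231,222)]: print(onz(B,uv,.008).round(3))
for l in ["scanner","scanner_grip","holder","brown_carton","brown_carton_barcode"]:
    print(l,[(round(x["p"],2),np.round(x["xy"],1)) for x in eyes.landmark_of(W,l)[:2]])
E
```

```text
{'time': np.float64(2.525), 'joint_positions': array([ 0.603,  0.047, -0.646,  1.314,  0.029,  1.788, -1.321]), 'joint_vel': array([ 0.037, -0.006,  0.053,  0.056, -0.   , -0.019,  0.039]), 'joint_torque': array([ -1.607, -36.745,  -2.477, -40.571,  -0.066,   0.208,  -0.734]), 'ee_pos': array([ 0.485, -0.036,  0.46 ]), 'eef_rot': array([ 0.99 ,  0.142,  0.001, -0.   ]), 'ft_force': array([ 0.895, -1.019, -0.134]), 'torque': array([ 0.007,  0.023, -0.041]), 'width': np.float64(0.087)}
cam [ 0.559 -0.015  0.622] [[ 0.28 -0.96  0.  ]
 [-0.92 -0.27  0.28]
 [-0.27 -0.08 -0.96]]
[0.514 0.078 0.008]
[0.595 0.096 0.008]
[ 0.629 -0.031  0.008]
[ 0.542 -0.051  0.008]
scanner [(0.83, array([236.5,  88.1]))]
scanner_grip [(0.59, array([234.1,  93.8]))]
holder [(0.9, array([237.7,  88.1]))]
brown_carton [(0.8, array([65.6, 83.2]))]
brown_carton_barcode [(0.94, array([18.8, 97.5]))]
```

View pics/w.png

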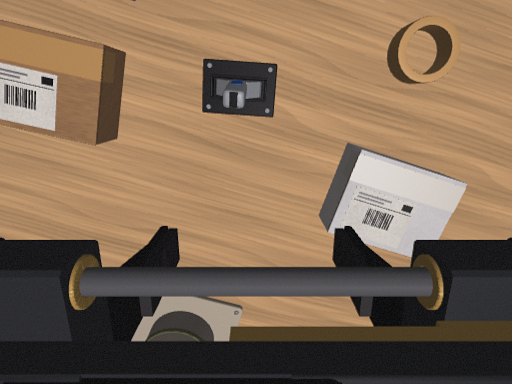

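Wrist view: holder base corners at about (204,59), (277,64), (274,117), (202,112), with the blue trigger towards image top (+x). The brown carton's barcode is at the left, about (19,97), and its right top edge runs (105,44) to (97,142).

```bash
python3 - <<'E'
from h import *
W=dict(np.load("w.npz"));im=cv2.imread("pics/w.png")
m=(im.max(2)<60).astype(np.uint8); m[:, :190]=0;m[:,300:]=0;m[150:]=0
c=max(cv2.findContours(m,0,2)[0],key=cv2.contourArea)
q=np.array([onz(W,p[0],.008)[:2] for p in c],np.float32)
(ce,sz,an)=cv2.minAreaRect(q);print("holder",ce,sz,an,cv2.boxPoints((ce,sz,an)).round(3))
a,b,d=[onz(W,u,.09) for u in[(105,44),(97,142),(1,22)]]
print("carton",np.degrees(np.arctan2(*(a-b)[[1,0]])),np.linalg.norm(a-b),np.degrees(np.arctan2(*(d-a)[[1,0]]))-90)
print("bc",onz(W,(18.8,97.5),.09),"hold",onz(W,(237.7,88.1),0),"grip",onz(W,(234.1,93.8),.12))
E
```

```text
holder (0.5670751929283142, 0.019925229251384735) (0.09250589460134506, 0.13266441226005554) 12.647573471069336 [[ 0.507  0.075]
 [ 0.536 -0.055]
 [ 0.627 -0.035]
 [ 0.598  0.095]]
carton 3.7978629152995675 0.15382819081370208 5.193225980324598
bc [0.45182551 0.35054579 0.09      ] hold [0.56644594 0.0221767  0.        ] grip [0.55550931 0.01804995 0.12      ]
```

>>> play_rows(
  motion=[
    [0.1,-0.04,0.2,0,0,0.02,100],
    [0.2,-0.08,0.4,0,0,0.04,100],
    [0.3,-0.12,0.6,0,0,0.04,100],
    [0.4,-0.165,0.7,0,0,0.04,100],
    [0.4,-0.165,0.7,0,0,0.04,100],
  ],
)

```text
time: 3.5
ee_pos: [0.5514, 0.0157, 0.3171]
eef_rot: [0.994, 0.11, -0.002, -0.001]
ft_force: [-0.4, -0.2, 0.3]
width: 0.087
```

```bash
python3 - <<'E'
from h import *
W=eyes.camera("wrist");save(W,"w2.png");np.savez("w.npz",mtx=W["mtx"],R=W["R"],t=W["t"])
s=r.read_state();print(s["time"],s["ee_pos"].round(4),np.round(s["eef_rot"],4))
for l,z in [("scanner_grip",.12),("holder",0),("brown_carton_barcode",.09)]:
    for x in eyes.landmark_of(W,l)[:2]: print(l,round(x["p"],2),np.round(x["xy"],1),onz(W,x["xy"],z).round(4))
A=eyes.camera("scene");B=eyes.camera("side")
o=[(P,eyes.landmark_of(P,"scanner_grip")[0]["xy"]) for P in (A,B,W)];print(tri(o))
E
```

```text
3.55 [0.5515 0.015  0.3186] [ 9.940e-01  1.095e-01 -8.000e-04 -2.000e-04]
scanner_grip 0.82 [256.4 165.5] [0.553  0.0152 0.12  ]
holder 0.95 [252.3 137.7] [0.5681 0.0248 0.    ]
[0.55885644 0.01811101 0.12822952]
```

View pics/w2.png

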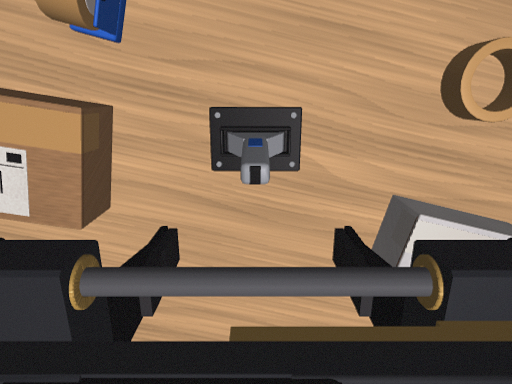

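>>> play_rows(
  motion=[
    [0.01,0,0.3,0,0,0,100],
    [0.01,0,0.6,0,0,0,100],
    [0.01,0,0.8,0,0,0,100],
    [0.01,0,0.92,0,0,0,100],
    [0.01,0,0.92,0,0,0,100],
  ],
)

```text
time: 4.58
ee_pos: [0.5527, 0.0154, 0.1338]
eef_rot: [0.994, 0.109, -0.001, -0.0]
ft_force: [0.2, 0.3, -0.0]
width: 0.0871
```

```bash
python3 - <<'E'
from h import *
W=eyes.camera("wrist");save(W,"w3.png")
s=r.read_state();print(s["time"],s["ee_pos"].round(4),np.round(s["eef_rot"],4),s["ft_force"].round(1))
for x in eyes.landmark_of(W,"scanner_grip")[:2]: print(round(x["p"],2),x["xy"],onz(W,x["xy"],.12))
E
```

```text
4.625 [0.5537 0.0156 0.1354] [ 9.940e-01  1.092e-01 -3.000e-04 -1.000e-04] [ 0.5 -0.6  0.9]
0.74 [253.2, 226.9] [0.55559669 0.01722457 0.12      ]
```

View pics/w3.png

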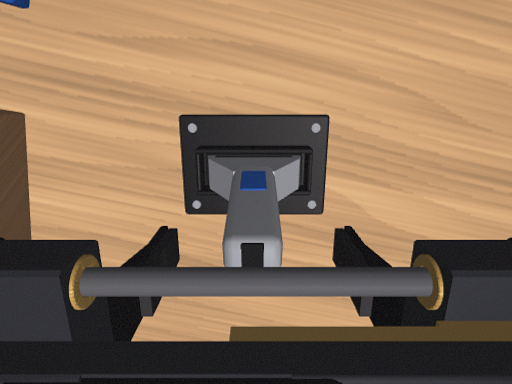

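The handle sits at columns 223–281, about 2 mm left of the finger centre (256), and the holder is square to the picture. I'll correct this, descend and grip.

>>> play_rows(
  motion=[
    [0.003,-0.009,0.1,0,0,0,100],
    [0.003,-0.009,0.17,0,0,0,100],
    [0.003,-0.009,0.17,0,0,0,100],
    [0.003,-0.009,0.17,0,0,0,60],
    [0.003,-0.009,0.17,0,0,0,40],
  ],
  squeeze=45,
)

```text
time: 5.3
ee_pos: [0.5544, 0.0176, 0.1017]
eef_rot: [0.994, 0.109, 0.0, 0.0]
ft_force: [-1.2, -0.1, 0.1]
width: 0.0742
```

>>> play_rows(
  motion=[
    [0,0,0,0,0,0,20],
    [0,0,0,0,0,0,0],
    [0,0,0,0,0,0,0],
    [0,0,0,0,0,0,0],
    [0,0,0,0,0,0,0],
  ],
)

```text
time: 5.92
ee_pos: [0.554, 0.0175, 0.1011]
eef_rot: [0.994, 0.109, 0.0, 0.0]
ft_force: [-0.0, 0.2, -0.5]
width: 0.0318
```

>>> play_rows(
  motion=[
    [0,0,-0.05,0,0,0,0],
    [0,0,-0.15,0,0,0,0],
    [0,0,-0.4,0,0,0,0],
    [0,0,-0.7,0,0,0,0],
    [0,0,-0.9,0,0,0,0],
  ],
)

```text
time: 6.55
ee_pos: [0.5544, 0.0181, 0.2857]
eef_rot: [0.994, 0.11, 0.002, 0.0]
ft_force: [0.2, -0.6, -1.3]
width: 0.0313
```

>>> play_rows(
  motion=[
    [-0.05,-0.25,0,0,0,0,0],
    [-0.1,-0.45,0,0,0,0,0],
    [-0.2,-0.7,0,0,0,0,0],
    [-0.25,-0.9,0,0,0,0.04,0],
    [-0.25,-0.9,0,0,0,0.09,0],
  ],
)

```text
time: 7.18
ee_pos: [0.4641, 0.1863, 0.2831]
eef_rot: [0.999, 0.041, 0.001, -0.0]
ft_force: [1.7, -1.3, -1.0]
width: 0.0314
```

```bash
python3 - <<'E'
from h import *
W=eyes.camera("wrist");save(W,"w4.png");np.savez("w.npz",mtx=W["mtx"],R=W["R"],t=W["t"])
s=r.read_state();print(s["time"],s["ee_pos"].round(4),np.round(s["eef_rot"],4),s["ft_force"].round(1),s["width"])
for l,z in [("scanner",0.16),("brown_carton_barcode",.09)]:
    for x in eyes.landmark_of(W,l)[:2]: print(l,round(x["p"],2),np.round(x["xy"],1),onz(W,x["xy"],z).round(4))
E
```

```text
7.225 [0.4652 0.1843 0.2828] [9.993e-01 3.750e-02 1.000e-03 1.000e-04] [ 1.1 -0.5 -0.4] 0.03137910837450642
scanner 0.9 [254.  177.5] [0.4706 0.1879 0.16  ]
brown_carton_barcode 0.87 [109.4 163.9] [0.4556 0.352  0.09  ]
```

View pics/w4.png

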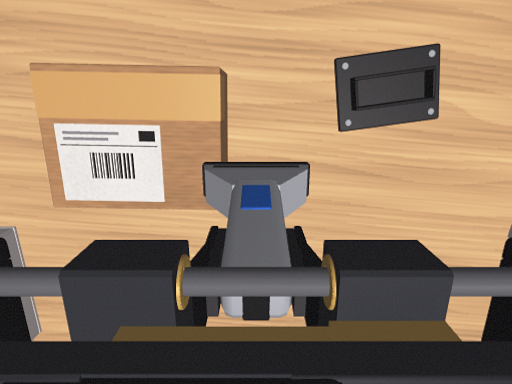

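The scanner is held upright. The brown barcode spans about (90–135, 152–180), and the label corners are near (54,124), (161,125), (165,202), (66,201).

```bash
python3 - <<'E'
from h import *
W=dict(np.load("w.npz"));im=cv2.imread("pics/w4.png")
def rect(pts):
    q=np.array([onz(W,p,.09)[:2]*1000 for p in pts],np.float32);print(cv2.minAreaRect(q))
m=(im.max(2)<110);m[:149]=0;m[184:]=0;m[:,:84]=0;m[:,142:]=0
y,x=np.nonzero(m);rect(np.c_[x,y])
L=((im.min(2)>170)).astype(np.uint8);L[:,:45]=0;L[:,175:]=0;L[:110]=0;L[215:]=0
c=max(cv2.findContours(L,0,2)[0],key=cv2.contourArea);rect(c[:,0])
C=[onz(W,u,.09) for u in [(31,64),(220,68),(195,207),(53,207)]];print(np.round(C,4))
a=C[0]-C[1];print(np.linalg.norm(a),np.degrees(np.arctan2(-a[0],a[1])))
E
```

```text
((454.3745422363281, 348.8794250488281), (28.856828689575195, 48.01344680786133), 3.3210461139678955)
((456.09783935546875, 350.683349609375), (88.51394653320312, 116.13391876220703), 3.685950756072998)
[[0.5555 0.4284 0.09  ]
 [0.5679 0.2318 0.09  ]
 [0.4118 0.2535 0.09  ]
 [0.3978 0.4211 0.09  ]]
0.1969187646139084 3.6138450803693627
```

>>> play_rows(
  motion=[
    [-0.02,-0.25,0,0,0,0.011,0],
    [-0.04,-0.5,0,0,0,0.011,0],
    [-0.06,-0.7,0.05,0,0,0.011,0],
    [-0.06,-0.83,0.2,0,0,0.011,0],
    [-0.06,-0.83,0.3,0,0,0.011,0],
  ],
)

```text
time: 7.95
ee_pos: [0.4405, 0.3482, 0.2201]
eef_rot: [0.999, 0.032, -0.001, -0.0]
ft_force: [0.3, -0.3, -0.6]
width: 0.0318
```

>>> play_rows(
  motion=[
    [0,0,0,0,0,0,0],
    [0,0,0,0,0,0,0],
  ],
)

```text
time: 8.2
ee_pos: [0.4423, 0.346, 0.2221]
eef_rot: [1.0, 0.029, 0.001, -0.0]
ft_force: [0.5, 0.0, -0.5]
width: 0.0315
```

```bash
python3 - <<'E'
from h import *
W=eyes.camera("wrist");save(W,"w5.png");np.savez("w.npz",mtx=W["mtx"],R=W["R"],t=W["t"])
A=eyes.camera("scene");B=eyes.camera("side")
s=r.read_state();print(s["time"],s["ee_pos"].round(4),np.round(s["eef_rot"],4),s["ft_force"].round(1),s["torque"].round(2))
for n,P in zip("WAB",(W,A,B)):
  for l,z in [("scanner",0.122),("brown_carton_barcode",.09)]:
    for x in eyes.landmark_of(P,l)[:1]: print(n,l,round(x["p"],2),np.round(x["xy"],1),onz(P,x["xy"],z).round(4))
save(A,"a5.png");save(B,"b5.png")
a=cv2.imread("pics/a5.png")[90:210,240:370];b=cv2.imread("pics/b5.png")[60:180,140:270];w=cv2.imread("pics/w5.png")
t=np.hstack([cv2.resize(a,(400,300),interpolation=2),cv2.resize(b,(400,300),interpolation=2)])
w=cv2.resize(w[40:240],(768,300))
cv2.imwrite("pics/m5.png",np.vstack([t,np.pad(w,((0,0),(0,32),(0,0)))]))
E
```

```text
8.35 [0.442  0.3466 0.2222] [ 9.996e-01  2.960e-02  8.000e-04 -2.000e-04] [ 0.5  0.1 -0.8] [-0.03 -0.02  0.02]
W scanner 0.83 [255.2 177.8] [0.4543 0.3465 0.122 ]
W brown_carton_barcode 0.57 [250.2 167.4] [0.4561 0.3514 0.09  ]
A scanner 0.61 [302.4 134.2] [0.4687 0.3537 0.122 ]
A brown_carton_barcode 0.88 [296.9 138.4] [0.4377 0.3619 0.09  ]
B scanner 0.87 [190.2 101. ] [0.4601 0.361  0.122 ]
B brown_carton_barcode 0.92 [192.6 112.7] [0.4638 0.3428 0.09  ]
```

View pics/m5.png

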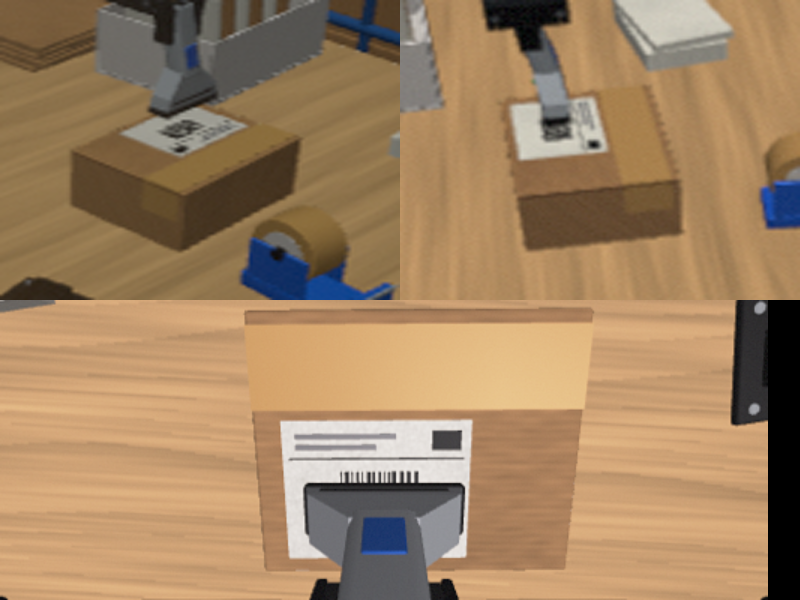

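```bash
python3 - <<'E'
from h import *
W=dict(np.load("w.npz"));print(W["mtx"].round(1),(-W["R"].T@W["t"]).round(3))
im=cv2.imread("pics/w5.png");print(im[148:172,[235,245,250,255,262,285]].max(2).T)
for v in(153.5,154.5):print("bar far",onz(W,(253,v),.09))
for v in(161.5,162.5):print("lip front",onz(W,(256,v),.129))
print("lip ends",onz(W,(305/1.5,163),.129),onz(W,(464/1.5,163),.129),"bars",onz(W,(340/1.5,158),.09),onz(W,(419/1.5,158),.09))
a,b=[onz(W,((u)/1.5,40+(v-300)/1.5),.09) for u,v in[(246,322),(592,322)]];print(a,b,np.degrees(np.arctan2(-(a-b)[0],(a-b)[1])))
E
```

```text
[[316.8   0.  255.7]
 [  0.  316.8 192.2]
 [  0.    0.    1. ]] [0.519 0.35  0.384]
[[232 232 230 230 232 232 222 174 177 181 187 187 186 163  15  22  46  49
   24  56  82  85  87  88]
 [236 232 230 229 230 230 178  65  68  68  69  74  73  66  20  30  44  51
   28  56  82  86  86  86]
 [226 224 227 224 223 225 226 230 232 230 228 226 230 208  15  29  42  50
   29  56  82  84  89  88]
 [230 229 227 227 229 231 226 205 210 211 211 208 213 189  14  28  45  50
   30  58  81  83  85  87]
 [230 227 225 228 235 223 116  58  58  56  58  61  64  55  16  28  47  51
   31  58  82  83  86  89]
 [229 229 229 229 229 230 233 233 230 228 229 229 232 215   5  26  43  49
   30  62  82  82  87  88]]
bar far [0.4694744  0.34950188 0.09      ]
bar far [0.46853572 0.34944801 0.09      ]
lip front [0.46969167 0.34675667 0.129     ]
lip front [0.46886584 0.34670703 0.129     ]
lip ends [0.46588793 0.38958676 0.129     ] [0.4710494  0.30323231 0.129     ] bars [0.4637649 0.3738844 0.09     ] [0.46670885 0.32463234 0.09      ]
[0.5499853  0.43044915 0.09      ] [0.56177878 0.23329412 0.09      ] 3.4232589565403737
```

>>> play_rows(
  motion=[
    [-0.007,-0.014,0.04,0,0,0,0],
    [-0.007,-0.014,0.08,0,0,0,0],
    [-0.007,-0.014,0.12,0,0,0,0],
    [-0.007,-0.014,0.15,0,0,0,0],
    [-0.007,-0.014,0.15,0,0,0,0],
  ],
)

```text
time: 9.28
ee_pos: [0.4395, 0.3494, 0.1905]
eef_rot: [1.0, 0.03, -0.0, 0.0]
ft_force: [0.8, -0.4, 0.2]
width: 0.0319
```

>>> play_rows(
  motion=[
    [0,0,0,0,0,0,0],
    [0,0,0,0,0,0,0],
    [0,0,0,0,0,0,0],
  ],
)

```text
time: 9.65
ee_pos: [0.4398, 0.3497, 0.1913]
eef_rot: [1.0, 0.03, 0.0, -0.0]
ft_force: [0.1, -0.5, -2.2]
width: 0.0319
```

```bash
python3 - <<'E'
from h import *
W=eyes.camera("wrist");save(W,"w6.png");np.savez("w.npz",mtx=W["mtx"],R=W["R"],t=W["t"])
B=eyes.camera("side");save(B,"b6.png")
f=[]
for i in range(6): eyes.camera("scene");s=r.read_state();f.append(np.r_[s["ft_force"],s["torque"]])
print(s["time"],s["ee_pos"].round(4),np.round(s["eef_rot"],4),np.mean(f,0).round(2),np.std(f,0).round(2))
b=cv2.imread("pics/b6.png")[60:180,140:270];w=cv2.imread("pics/w6.png")[60:260,130:390]
cv2.imwrite("pics/m6.png",np.vstack([cv2.resize(w,(468,360),interpolation=2),np.pad(cv2.resize(b,(260,240),interpolation=2),((0,0),(0,208),(0,0)))]))
E
```

```text
10.05 [0.4397 0.3497 0.1911] [0.9995 0.0302 0.     0.    ] [ 0.37  0.06 -1.1   0.01  0.06 -0.01] [0.41 0.56 0.26 0.02 0.03 0.02]
```

View pics/m6.png

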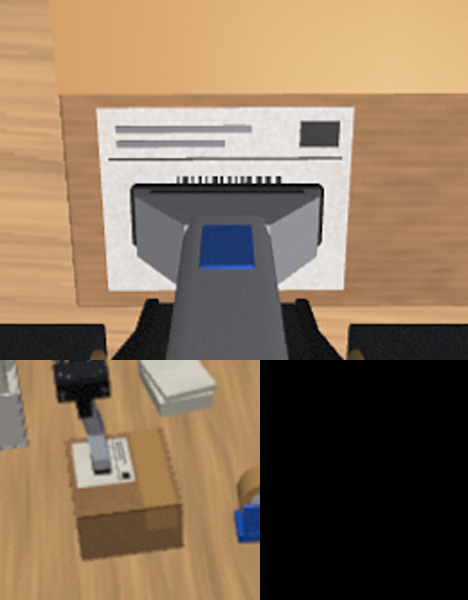

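```bash
python3 - <<'E'
from h import *
W=dict(np.load("w.npz"));im=cv2.imread("pics/w6.png")
print(im[154:168,[229,242,258,281]].max(2).T)
row=im[160,215:300].max(1);print(row)
g=lambda u,v,z:onz(W,(u,v),z).round(4)
print("bar far",g(257.5,157.5,.09),g(257.5,158.5,.09)," lip",g(256.4,161.5,.098),g(256.4,162.5,.098))
E
```

```text
[[226 222 225 214 132 133 135 118  11  24  42  49  18  60]
 [228 225 223 229 228 233 239 214  11  28  44  52  27  58]
 [229 230 231 219 130 134 136 121  13  29  44  50  29  56]
 [230 230 230 234 233 236 239 216  14  24  42  51  27  56]]
[234 234 231 230 228 228 230 235 235 234 233 236 244 131 135 243 139  53
  42 138 243 146 139 231 242 131  44 239 250 110 187 235 211  95  48  44
 247 117  37 236 246 174  69 136 241 174 102 242 179  71 144 189  93  52
  91 236 250 148  66  52 148 247 145  65  52 147 239 247 122  57  53 194
 236 235 238 236 233 232 233 233 234 235 235 237 237]
bar far [0.4689 0.3494 0.09  ] [0.4681 0.3494 0.09  ]  lip [0.4671 0.3502 0.098 ] [0.4662 0.3502 0.098 ]
```

>>> play_rows(
  motion=[
    [0.004,0.003,0.01,0,0,0,0],
    [0.004,0.003,0.02,0,0,0,0],
    [0.004,0.003,0.03,0,0,0,0],
    [0.004,0.003,0.03,0,0,0,0],
  ],
)

```text
time: 10.55
ee_pos: [0.4405, 0.3491, 0.1849]
eef_rot: [1.0, 0.03, -0.0, 0.0]
ft_force: [0.6, 0.4, -1.1]
width: 0.0318
```

>>> play_rows(
  motion=[
    [0,0,0.002,0,0,0,0],
    [0,0,0.005,0,0,0,0],
    [0,0,0.0075,0,0,0,0],
    [0,0,0.01,0,0,0,0],
    [0,0,0.01,0,0,0,0],
  ],
)

```text
time: 11.18
ee_pos: [0.4405, 0.3491, 0.1832]
eef_rot: [1.0, 0.03, 0.0, 0.0]
ft_force: [0.1, -1.2, -0.5]
width: 0.0318
```

```bash
cat > f.py <<'E'
from h import *
f=[]
for i in range(6): eyes.camera("wrist");s=r.read_state();f.append(np.r_[s["ft_force"],s["torque"]])
print(s["time"],s["ee_pos"].round(4),np.round(s["eef_rot"],4),np.mean(f,0).round(2),s["width"].round(4))
E
python3 f.py
```

```text
Traceback (most recent call last):
  File "f.py", line 4, in <module>
    print(s["time"],s["ee_pos"].round(4),np.round(s["eef_rot"],4),np.mean(f,0).round(2),s["width"].round(4))
                                                                                        ^^^^^^^^^^^^^^^^
AttributeError: 'float' object has no attribute 'round'
```

```bash
sed -i 's/,s\["width"\].round(4)//' f.py; python3 f.py
```

```text
11.775 [0.4406 0.3491 0.1831] [9.995e-01 3.010e-02 1.000e-04 0.000e+00] [-0.42 -0.27 -0.02 -0.05  0.09  0.  ]
```

>>> play_rows(
  motion=[
    [0,0,0.0015,0,0,0,0],
    [0,0,0.003,0,0,0,0],
    [0,0,0.005,0,0,0,0],
    [0,0,0.005,0,0,0,0],
  ],
)

```text
time: 12.28
ee_pos: [0.4406, 0.3492, 0.1822]
eef_rot: [1.0, 0.03, 0.0, 0.0]
ft_force: [-0.9, -1.0, 2.4]
width: 0.0317
```

```bash
python3 f.py
```

```text
12.575 [0.4406 0.3491 0.1822] [ 9.995e-01  3.010e-02  1.000e-04 -0.000e+00] [-0.84 -0.87  2.19 -0.28  0.23 -0.02]
```

>>> play_rows(
  motion=[
    [0,0,0.001,0,0,0,0],
    [0,0,0.002,0,0,0,0],
    [0,0,0.0035,0,0,0,0],
    [0,0,0.0035,0,0,0,0],
  ],
)

```text
time: 13.08
ee_pos: [0.4406, 0.3491, 0.1815]
eef_rot: [1.0, 0.03, 0.0, 0.0]
ft_force: [-1.5, -1.2, 5.6]
width: 0.0313
```

```bash
python3 f.py; python3 - <<'E'
from h import *
P={n:eyes.camera(n) for n in("wrist","side","scene")}
for n in P:save(P[n],n+"7.png")
c=lambda n,a,b,x,y,s:cv2.resize(cv2.imread(f"pics/{n}7.png")[a:b,x:y],s,interpolation=2)
cv2.imwrite("pics/m7.png",np.vstack([c("wrist",60,260,126,386,(780,300)) if 0 else c("wrist",100,260,126,386,(520,320)),np.hstack([c("side",60,180,140,270,(260,240)),c("scene",90,210,240,370,(260,240))])]))
W=P["wrist"];im=cv2.imread("pics/wrist7.png");print(im[150:172,[229,242,258,281]].max(2).T)
for l in ("brown_carton","white_carton","tape_dispenser","tape_roll"):
    print(l,tri([(P[n],eyes.landmark_of(P[n],l)[0]["xy"]) for n in("side","scene")]).round(3))
E
```

```text
13.375 [0.4406 0.3491 0.1814] [ 9.995e-01  3.010e-02  1.000e-04 -0.000e+00] [-1.03 -1.26  4.99 -0.34  0.28 -0.01]
[[110 116 220 235 232 232 229 224 221 227 229 192 119  21  32  29  31  56
   81  85  87  87]
 [108 118 221 236 233 232 230 227 223 229 231 195 114  23  31  29  27  58
   81  86  90  85]
 [123 151 237 230 228 225 223 227 230 232 236 216 107  20  42  45  28  58
   82  83  89  88]
 [126 150 239 228 227 228 226 229 230 230 235 221 113  13  38  42  29  58
   81  84  85  86]]
brown_carton [ 0.484  0.332 -0.   ]
white_carton [ 0.444 -0.304 -0.007]
tape_dispenser [ 0.729  0.273 -0.019]
tape_roll [ 0.711 -0.268 -0.005]
```

View pics/m7.png

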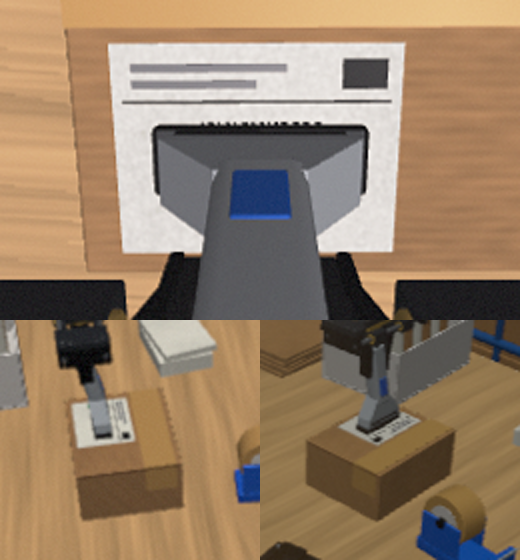

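The mouth (columns 154–368) is centred on the bars (201–322) and parallel to the label. About 1 mm of bar tips shows in front, as expected for a 28 mm lip on 30 mm bars. Contact force is about 6 N (reading 5.0 plus the scanner's weight), so I'll ease off slightly.

>>> play_rows(
  motion=[
    [0,0,-0.0015,0,0,0,0],
    [0,0,-0.0015,0,0,0,0],
    [0,0,-0.0015,0,0,0,0],
    [0,0,-0.0015,0,0,0,0],
  ],
)

```text
time: 14.42
ee_pos: [0.4405, 0.3491, 0.1817]
eef_rot: [1.0, 0.03, 0.0, 0.0]
ft_force: [-1.0, -0.6, 5.2]
width: 0.0315
```

```bash
python3 f.py
```

```text
14.725 [0.4406 0.3491 0.1817] [9.995e-01 3.010e-02 1.000e-04 0.000e+00] [-0.53 -0.71  3.98 -0.21  0.19 -0.01]
```

Contact is now about 5.1–5.3 N, steady and centred, so I'm handing in.

```bash
python3 -c "
from bench import job; print(job.close_job())"
```

```text
the job is handed in; nothing more can be done
None
```

I took the scanner out of its holder, carried it to the brown carton and pressed its mouth onto the barcode. The job was handed in at about 14.7 s, still gripping and pressing.

- **Alignment:** in the last wrist picture the mouth was centred on the bars to within about 1 mm. It was parallel to the label, with carton and tool yaw both about 3.4°. After that picture I only raised the tool 0.3 mm.
- **Force:** the final reading was 4.0 N. Adding the scanner's weight (it read -1.1 N hanging free) gives about 5.1–5.3 N of contact. Sideways force was under 1 N. It peaked at roughly 6 to 7 N of contact before I eased off.
- **Other objects:** nothing was knowingly touched. The networks' final positions for the white carton and tape roll matched the first ones within a few mm in plan.
- **Disagreements:** the networks' positions for the brown carton and tape dispenser differed from the first ones by 9 mm and 19 mm. Barcode estimates from the far cameras also scattered by 1–2 cm. I put this down to detection noise and used the close wrist view instead.

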